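# Find and release the latched outlet key

## Robot

A 6-joint arm with a two-finger parallel gripper is mounted at the origin on the work surface. World frame = base frame: x ahead of the robot, y to its left, z up, the work surface at z = 0. Lengths are in mm, angles in degrees, forces in N, time in s.
With the tool pointing down it reaches from about 275 to 850 mm from the base axis. Payload 19 kg.
Tool frame: the origin (TCP) lies on the centre line of the jaws, within the pads' length; the fingertips stand bot.tips_ahead ahead of it and the grasp point (between the pads) lies 8 mm behind it (bot.tips_ahead is the distance from the TCP to the fingertips, in mm); z points along the fingers, y is the line along which they close (so a half turn about z gives the same grasp; the last joint's range is limited). The gripper opens to 85 mm and grips with 20 to 120 N. Pads are 22 mm wide; open, the fingers measure 114 mm over their backs; the gripper's body (76 mm by 85 mm) begins 54 mm behind the grasp point. The pads swing forward as they close: fully open they stand 13 mm farther back than shut.
Start: joints at [-71.276, 8.623, 82.357, -0, 89.026, -7.678], TCP at [255.653, -515.008, 242.267] pointing down, gripper open.
Joint ranges: [-160.23, 160.23], [-39.13, 120.54], [6.94, 153.29], [-79.49, 259.48], [9.18, 160.14], [-161.06, 161.06]. Speed limits (degrees/s): [108.29, 108.29, 127.2, 172.46, 172.46, 172.46].

## Interface

Orientations are given as a 3x3 rotation matrix whose columns are the frame's x, y, z axes.
In Python, from workcell import bot, eoat, solver, get_state, camera, camera_params, order, spot_in, pinpoint gives the robot as it stands. Calls block until the motion is done:
- bot.move_ptp(position, orientation): joint-space move of the TCP to a pose.
- bot.move_straight(position, ori=None, speed=150, force_limit=None): straight line of the TCP; ori=None keeps the orientation; speed is the mean speed in mm/s. With force_limit (N) it stops when the force on the tool has changed by that much, and returns True; else False.
- bot.goto_joints(angles): joint-space move.
- eoat.set_gripper(opening, squeeze=None): finger opening in mm; squeeze is the grip in N (None keeps the last); returns when the fingers have stopped.
- bot.wait(seconds).
- solver.ik(position, orientation): joint angles nearest the present ones, or None.
- get_state(): the state.
- camera(name): name is "scene" or "top" or "wrist"; returns the picture (420x560x3 uint8, red, green, blue); there is no depth.
- camera_params(name): a dict with "vfov" (degrees; the focal length in pixels is half the picture's height over the tangent of half this angle, whatever the lens; pixels are square), "cx", "cy" (the principal point, pixels), "xyz" and "orientation" of the camera in the world. Camera axes: x right, y up, looking along -z (the intrinsics and any distortion apply to the point x, -y, -z); pixel columns grow to the right and rows downward; lengths in mm; the calibration is good to about 2 mm. A picture is of the moment at which its call begins: read the wrist's pose just before it. camera_params takes no time and is no camera call; for the wrist camera it gives the pose at the moment of the call.
A pose or a line that the arm cannot do raises bot.PlanningError and nothing moves.
- order.hand_in(): hands the job in; it is judged then, once.
Trained networks look in the newest picture that a camera, given by its name, has taken for a name from the list of things; names that differ only in an ending like _2 or _b are one class to them, and where a whole thing is asked for, a point or a joint stands for the part that bears it (a point fixed in the world has none). Each returns a list of dicts, best first, with "confidence" (0 to 1); they miss things now and then, are a little off and sometimes report something else, mostly with a low value. They report only what shows in the picture. A call takes as long as a camera call.
- spot_in(camera, thing): "at" ([column, row] in pixels, amid what is visible of it).
- pinpoint(camera, thing): "at" ([column, row] in pixels: a listed point, or the origin of a listed thing).
The state is a dict: "t": time; "joint_positions": joint angles; "joint_vel": joint speeds; "joint_efforts": joint torques, N m; "ee_pos": TCP position; "ee_rot": TCP orientation; "ft_force": force on the tool from outside, world axes, zero at the start; "torque": the same for the moment, N m; "opening": finger opening in mm; "grasp_force": force on a finger pad.
Only numpy, scipy, OpenCV 4.12 (cv2) and the standard library are available. Lean on these libraries where they do the work, as an engineer would, in place of code of your own. Each camera call takes 0.05 s, during which the arm holds its last target. There are 200 camera calls.

## Task

One of the four identical push keys on the bench outlet box is still latched down. With a fingertip, tap all four keys lightly one after the other, from the robot's left to its right, to feel which one sits lower, without pushing any of them home; then press the latched key fully home and let go, so that it springs up and all four keys are left up. Grasp nothing, and leave the tools and parts round the box where they are.

Things in the scene. Friction and masses are not known exactly. Their poses are not given: they have to be found in the camera images.
- console: grey outlet box fixed to the bench, 150 mm deep (x), 250 mm wide (y), flat deck 60 mm above the bench. Origin on the bench under the middle of the key row's width; its x axis points away from the robot's side, its y axis along the key row to the robot's left. Four identical square key units stand in a row on its deck, 30 mm to -x of the origin, at y = +66, +22, -22 and -66 mm (pitch 44 mm); four dark round sockets lie behind them
- unit_a: one key unit: thin black frame 36 mm square on the deck round a white square key. The four units stand in any order in the row. Origin on the deck at the key's centre, 60 mm above the bench; axes as the box
- key_a_top (a point): centre of the white key's flat top (26 x 26 mm); it moves with the key: 14 mm above the deck when up, 10 mm when latched, 6 mm when pressed fully home
- key_a (a joint): how far that key is down, m: 0 up, 0.004 latched, 0.008 fully home. Sprung upwards: it begins to move at about 1.5 N from up, 2.7 N when 4 mm down, and takes about 4.5 N (8 N is ample) to reach its stop fully home. The latched key is held at 4 mm against the spring. When let go after a press fully home (about 7 mm down is already enough) it springs all the way up and stays up; after a lighter push it comes back to 4 mm down. A key that was up comes back up when let go
- unit_b: one key unit: thin black frame 36 mm square on the deck round a white square key. The four units stand in any order in the row. Origin on the deck at the key's centre, 60 mm above the bench; axes as the box
- key_b_top (a point): centre of the white key's flat top (26 x 26 mm); it moves with the key: 14 mm above the deck when up, 10 mm when latched, 6 mm when pressed fully home
- key_b (a joint): how far that key is down, m: 0 up, 0.004 latched, 0.008 fully home. Sprung upwards: it begins to move at about 1.5 N from up, 2.7 N when 4 mm down, and takes about 4.5 N (8 N is ample) to reach its stop fully home. The latched key is held at 4 mm against the spring. When let go after a press fully home (about 7 mm down is already enough) it springs all the way up and stays up; after a lighter push it comes back to 4 mm down. A key that was up comes back up when let go
- unit_c: one key unit: thin black frame 36 mm square on the deck round a white square key. The four units stand in any order in the row. Origin on the deck at the key's centre, 60 mm above the bench; axes as the box
- key_c_top (a point): centre of the white key's flat top (26 x 26 mm); it moves with the key: 14 mm above the deck when up, 10 mm when latched, 6 mm when pressed fully home
- key_c (a joint): how far that key is down, m: 0 up, 0.004 latched, 0.008 fully home. Sprung upwards: it begins to move at about 1.5 N from up, 2.7 N when 4 mm down, and takes about 4.5 N (8 N is ample) to reach its stop fully home. The latched key is held at 4 mm against the spring. When let go after a press fully home (about 7 mm down is already enough) it springs all the way up and stays up; after a lighter push it comes back to 4 mm down. A key that was up comes back up when let go
- unit_d: one key unit: thin black frame 36 mm square on the deck round a white square key. The four units stand in any order in the row. Origin on the deck at the key's centre, 60 mm above the bench; axes as the box
- key_d_top (a point): centre of the white key's flat top (26 x 26 mm); it moves with the key: 14 mm above the deck when up, 10 mm when latched, 6 mm when pressed fully home
- key_d (a joint): how far that key is down, m: 0 up, 0.004 latched, 0.008 fully home. Sprung upwards: it begins to move at about 1.5 N from up, 2.7 N when 4 mm down, and takes about 4.5 N (8 N is ample) to reach its stop fully home. The latched key is held at 4 mm against the spring. When let go after a press fully home (about 7 mm down is already enough) it springs all the way up and stays up; after a lighter push it comes back to 4 mm down. A key that was up comes back up when let go
- spool: bystander, loose: solder spool standing on end, 56 mm across, 44 mm high, beside the outlet box on its left; origin under its centre
- tip_cleaner: bystander, loose: round brass tip cleaner, 72 mm across, 65 mm high, beside the box on its right; origin under its centre
- board: bystander, loose: circuit board on a grey tray, 56 x 86 x 20 mm, lying in front of the box (robot's side); origin under its centre
- driver: bystander, loose: screwdriver lying on the bench, 170 mm long, to the right of the box; origin near its middle
- standoff: bystander, loose: brass standoff standing on the box's deck behind the keys, 12 mm across, 27 mm high; origin under its centre
- screw_dish: bystander, loose: small steel dish, 38 mm across, 16 mm high, on the deck behind the keys; origin under its centre
- cutters: bystander, loose: side cutters with black handles, 115 mm long, lying on the bench to the left of the box; origin near its middle
- flux_jar: bystander, loose: small jar, 42 mm across, 50 mm high, behind the box; origin under its centre

How it is judged:
By the outcome, as a careful person would: the job done as asked, in the order asked, and still so for the second after the job is handed in, with the robot touching nothing.
It also fails if it takes over 51 s, if anything falls off the work surface, if the arm or the gripper's body presses on something with over 40 N, if the wrist force passes 120 N, or if a joint passes its speed limit or range.

## Working session

There is one attempt and no reset: what is moved stays moved. The work goes in short steps, each a Python script; the robot and the scene stay as the last script left them, time stands still between calls to the robot, and variables do not carry over. Pictures are saved under pics/ and viewed, at most 10 in all, crops included, and the job is handed in when it is done.

```bash
mkdir -p pics; ls; python3 - <<'E'
from workcell import *
import cv2
for n in("top","scene"):
    im=camera(n); cv2.imwrite(f"pics/{n}0.png",im[:,:,::-1]); p=camera_params(n); print(n,p)
    for th in("key_a_top","console","standoff","unit_a"):
        print(th,[(d["at"],round(d["confidence"],2)) for d in pinpoint(n,th)][:6])
print(bot.tips_ahead,get_state()["t"],get_state()["opening"])
E
```

```text
pics
top {'vfov': 50.308374685837464, 'cx': 280.0337866368585, 'cy': 202.50679059167163, 'xyz': array([ 513.2529308 ,   72.18380989, 1053.06257505]), 'orientation': array([[-0.02643085,  0.99742888, -0.0666111 ],
       [-0.99926554, -0.02451252,  0.02945361],
       [ 0.02774507,  0.06734066,  0.9973442 ]])}
key_a_top [([303.9, 217.7], 0.65), ([399.7, 228.3], 0.55), ([317.4, 224.1], 0.48)]
console [([329.3, 213.1], 0.56)]
standoff [([306.2, 191.2], 0.51)]
unit_a [([359.0, 232.1], 0.82), ([302.2, 218.8], 0.79), ([339.6, 228.2], 0.75), ([320.8, 223.7], 0.51)]
scene {'vfov': 48.76367376994283, 'cx': 274.7104454975948, 'cy': 211.15900333301553, 'xyz': array([1177.02309099,  280.88049882,  917.95652851]), 'orientation': array([[-0.34979372, -0.75465123,  0.55510888],
       [ 0.93681711, -0.28445724,  0.20361183],
       [ 0.00424882,  0.59125764,  0.80647155]])}
key_a_top [([239.7, 180.1], 0.69), ([227.0, 202.7], 0.2)]
console [([228.1, 202.2], 0.79)]
standoff [([246.1, 207.8], 0.45), ([258.4, 189.7], 0.34)]
unit_a [([241.8, 183.1], 0.78), ([227.5, 173.5], 0.71), ([256.2, 192.6], 0.65), ([210.1, 170.2], 0.65), ([245.5, 206.4], 0.46)]
11.0 0.5 85.63468752916677
```

View pics/top0.png

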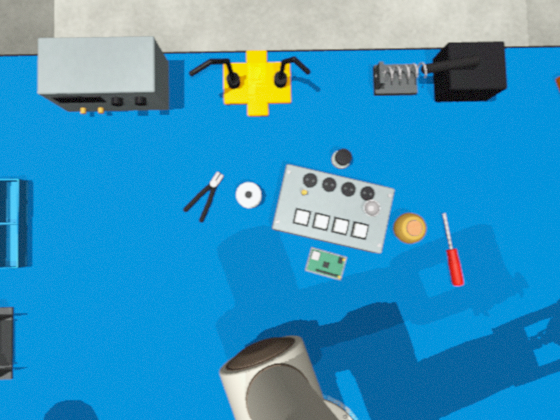

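View pics/scene0.png

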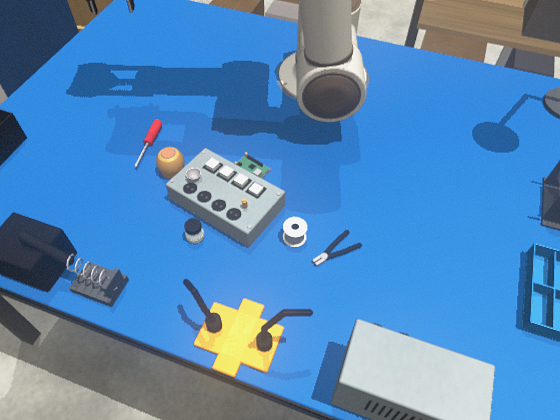

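The pictures show the four keys in top view at about (302,217), (321,221), (341,226) and (360,231). The standoff and dish are behind them, the board is in front and no object overlaps a key. I'll locate the row roughly, then look closer with the wrist camera.

```bash
cat > h.py <<'E'
from workcell import *
import numpy as np, cv2
def ray(p,uv,z):
    f=210/np.tan(np.radians(p["vfov"]/2))
    d=np.asarray(p["orientation"])@[(uv[0]-p["cx"])/f,-(uv[1]-p["cy"])/f,-1]
    o=np.asarray(p["xyz"]); return o+d*(z-o[2])/d[2]
def pix(p,X):
    f=210/np.tan(np.radians(p["vfov"]/2)); c=np.asarray(p["orientation"]).T@(np.asarray(X)-p["xyz"])
    return np.array([p["cx"]-f*c[0]/c[2],p["cy"]+f*c[1]/c[2]])
def down(yaw):  # tool z down, tool y along direction yaw
    y=np.array([np.cos(yaw),np.sin(yaw),0]); z=np.array([0,0,-1.]); return np.c_[np.cross(y,z),y,z]
E
python3 - <<'E'
from h import *
p=camera_params("top")
P=np.array([ray(p,u,62)[:2] for u in((302.2,218.8),(320.8,223.7),(339.6,228.2),(359,232.1))])
q=camera_params("scene")
print(P,np.linalg.norm(np.diff(P,axis=0),axis=1))
for u in((256.2,192.6),(241.8,183.1),(227.5,173.5),(210.1,170.2)):print(ray(q,u,62)[:2])
s=get_state();print(s["ee_rot"])
c=P.mean(0); d=P[0]-P[3]; yaw=np.arctan2(d[1],d[0]); print(c,np.degrees(yaw))
R0=s["ee_rot"]
R=min((down(yaw),down(yaw+np.pi)),key=lambda R:-np.trace(R.T@R0))
u=d/np.linalg.norm(d); n=np.array([u[1],-u[0]])  # away from the robot
eoat.set_gripper(0)
bot.move_ptp([*(c-n*0),260],R)
wp=camera_params("wrist"); im=camera("wrist"); cv2.imwrite("pics/w0.png",im[:,:,::-1])
np.save("R.npy",R); print(wp,get_state()["ee_pos"],get_state()["opening"],get_state()["t"])
for th in("key_a_top","unit_a"):
    for e in pinpoint("wrist",th): print(th,e["at"],round(e["confidence"],2),ray(wp,e["at"],74 if "top" in th else 60)[:2])
E
```

```text
[[ 542.00034642   -5.33127261]
 [ 530.06782447  -46.36924059]
 [ 519.00033898  -87.9188585 ]
 [ 509.21645894 -130.90056186]] [42.73757007 42.99837188 44.08118796]
[552.39040692   4.91287662]
[537.56640962 -38.1797141 ]
[521.89424241 -82.5366761 ]
[ 527.17915853 -126.68126066]
[[ 8.95683964e-01  4.44691161e-01 -9.02877474e-05]
 [ 4.44691170e-01 -8.95683954e-01  1.37423562e-04]
 [-1.97582431e-05 -1.63238245e-04 -9.99999986e-01]]
[525.0712422  -67.62998339] 75.36772782885537
{'vfov': 58.75953262281108, 'cx': 275.3523946472079, 'cy': 205.92075947870316, 'xyz': array([606.00378642, -90.3634888 , 391.06459983]), 'orientation': array([[-2.53133061e-01,  9.15433309e-01,  3.12898560e-01],
       [-9.67431469e-01, -2.39552697e-01, -8.17976648e-02],
       [ 7.53868898e-05, -3.23413607e-01,  9.46257699e-01]])} [525.01773386 -68.33727951 259.90262432] -0.03218528636686988 3.2083
key_a_top [245.2, 177.2] 0.8 [533.54275237 -44.14811356]
unit_a [251.3, 171.9] 0.87 [533.70822535 -48.85757256]
unit_a [201.0, 172.0] 0.84 [545.2020872   -4.56499628]
unit_a [344.9, 170.0] 0.55 [ 513.89208294 -131.57091923]
```

View pics/w0.png

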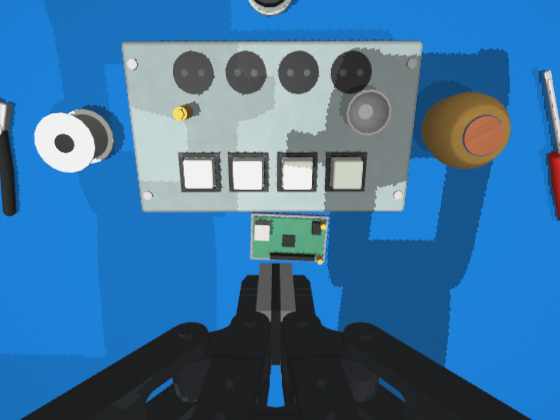

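The wrist view shows the key frames centred near (200,172), (249,172), (297,172) and (346,172). The shut fingertips are at about (275,265). I'll refine the frame centres by contours and fit the known row.

```bash
python3 - <<'E'
from h import *
wp=camera_params("wrist")
g=cv2.imread("pics/w0.png").max(2)
m=(g<70).astype(np.uint8); m[:140]=0; m[205:]=0
cs,_=cv2.findContours(m,cv2.RETR_EXTERNAL,cv2.CHAIN_APPROX_NONE)
C=[]
for c in cs:
    x,y,w,h=cv2.boundingRect(c)
    if 30<w<50 and 30<h<50 and 160<x+w/2<390: 
        C.append((x+w/2-.5,y+h/2-.5)); print(x,y,w,h,cv2.minAreaRect(c))
C=sorted(C)
P=np.array([ray(wp,u,61)[:2] for u in C]); print(P,np.linalg.norm(np.diff(P,axis=0),axis=1))
if len(P)==4:
    k=np.array([66,22,-22,-66]); s=k@(P-P.mean(0))/(k@k); print("scale",np.linalg.norm(s),"yaw",np.degrees(np.arctan2(s[1],s[0])),"c",P.mean(0))
    u=s/np.linalg.norm(s); T=P.mean(0)+k[:,None]*u; print(T); np.savez("row.npz",T=T,u=u)
    print(P-T)
E
```

```text
325 152 42 39 ((345.5, 171.0), (38.0, 41.0), 90.0)
[[ 513.08698586 -131.78152154]] []
```

```bash
python3 - <<'E'
from h import *
wp=camera_params("wrist")
g=cv2.imread("pics/w0.png").max(2)
C=[]
for x0 in(200,248.5,297,346):
    x=int(x0-24); w=(g[146:200,x:x+49]<90)
    cc=np.where(w.sum(0)>15)[0]; rr=np.where(w.sum(1)>15)[0]
    C.append((x+(cc[0]+cc[-1])/2,146+(rr[0]+rr[-1])/2)); print(C[-1],np.ptp(cc)+1,np.ptp(rr)+1)
P=np.array([ray(wp,u,61)[:2] for u in C]); print(P,np.linalg.norm(np.diff(P,axis=0),axis=1))
k=np.array([66,22,-22,-66]); s=k@(P-P.mean(0))/(k@k); print("scale",np.linalg.norm(s),"yaw",np.degrees(np.arctan2(s[1],s[0])),"c",P.mean(0))
u=s/np.linalg.norm(s); T=P.mean(0)+k[:,None]*u; print(T); np.savez("row.npz",T=T,u=u)
print(P-T)
E
```

```text
(np.float64(199.5), np.float64(171.5)) 40 38
(np.float64(248.0), np.float64(171.5)) 39 38
(np.float64(297.0), np.float64(171.0)) 39 39
(np.float64(345.5), np.float64(171.0)) 40 39
[[ 546.18758183   -3.66250195]
 [ 535.04025436  -46.19276462]
 [ 524.22926096  -89.27053936]
 [ 513.08698586 -131.78152154]] [43.96687562 44.41364942 43.94694415]
scale 1.0031596814504982 yaw 75.55396176937401 c [529.63602075 -67.72683187]
[[ 546.10091413   -3.81355245]
 [ 535.12431854  -46.42240539]
 [ 524.14772296  -89.03125834]
 [ 513.17112737 -131.64011129]]
[[ 0.0866677   0.15105049]
 [-0.08406418  0.22964077]
 [ 0.081538   -0.23928102]
 [-0.08414151 -0.14141025]]
```

```bash
python3 - <<'E'
from h import *
r=np.load("row.npz"); T,u=r["T"],r["u"]
R0=np.load("R.npy"); yaw=np.arctan2(u[1],u[0]); R=min((down(yaw),down(yaw+np.pi)),key=lambda R:-np.trace(R.T@R0)); np.save("R.npy",R)
print(bot.tips_ahead)
bot.move_ptp([*T[0],86+bot.tips_ahead],R)
bot.wait(.2)
F=[]
for i in range(5): bot.wait(.05); F.append(get_state()["ft_force"])
print(np.mean(F,0),np.std(F,0))
s=get_state(); wp=camera_params("wrist"); im=camera("wrist"); cv2.imwrite("pics/w1.png",im[:,:,::-1])
print(s["ee_pos"],s["t"],"tip px",pix(wp,s["ee_pos"]-[0,0,bot.tips_ahead]),"key px",[pix(wp,[*t,74]).round(1) for t in T],"frame corners",[pix(wp,[*(T[0]+a*18*u+b*18*np.array([u[1],-u[0]])),61]).round(1) for a in(-1,1) for b in(-1,1)])
E
```

```text
11.0
[-0.11952215  0.04750123  0.01270992] [0.38711069 0.449787   0.26248094]
[546.22446658  -3.9714892   97.34509176] 4.5 tip px [273.16932881 283.10756008] key px [array([273.1, 269.6]), array([367.7, 269.6]), array([462.4, 269.6]), array([557.1, 269.5])] frame corners [array([308.4, 288.6]), array([310.5, 223.3]), array([238.2, 288.6]), array([235.8, 223.3])]
```

View pics/w1.png

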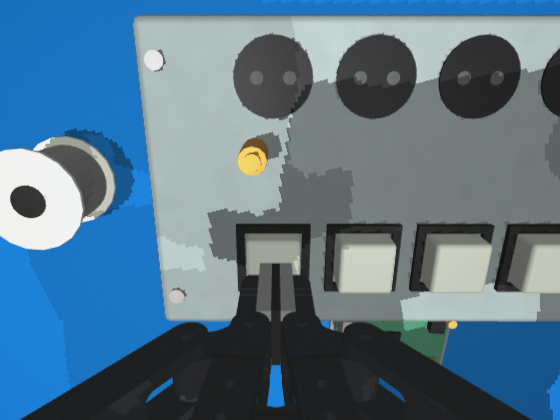

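The predicted frame outline (columns 236–310, top edge at row 223) matches the picture, where it spans 236–310 with its top edge at 224. The fingertip is centred over the leftmost key, so I'll tap all four.

```bash
python3 - <<'E'
from h import *
T=np.load("row.npz")["T"]; R=np.load("R.npy"); a=bot.tips_ahead; Z=[]
for t in T:
    bot.move_straight([*t,86+a],R,speed=80)
    bot.move_straight([*t,77+a],R,speed=40); bot.wait(.15)
    log=[]
    for k in range(5):
        hit=bot.move_straight([*t,68.5+a],R,speed=6,force_limit=2.0)
        s=get_state(); log.append((hit,round(s["ee_pos"][2]-a,2),round(s["ft_force"][2],2)))
        if not hit or s["ee_pos"][2]-a<74.8: break
    bot.move_straight([*t,86+a],R,speed=60)
    Z.append(log[-1][1]); print(log)
np.save("Z.npy",Z); print(get_state()["t"])
E
```

```text
[(True, np.float64(69.62), np.float64(3.83))]
[(True, np.float64(71.56), np.float64(1.56))]
[(True, np.float64(71.73), np.float64(1.6))]
[(True, np.float64(71.65), np.float64(2.29))]
14.3417
```

The leftmost key sits about 2 mm lower and is stiffer (3.8 N at 69.6 mm, against 1.6–2.3 N at about 71.6 mm for the others), so it is the latched one. I'll press it home.

```bash
python3 - <<'E'
from h import *
T=np.load("row.npz")["T"]; R=np.load("R.npy"); a=bot.tips_ahead; t=T[0]
bot.move_straight([*t,86+a],R,speed=100)
bot.move_straight([*t,75+a],R,speed=40); bot.wait(.15)
hit=bot.move_straight([*t,63.5+a],R,speed=10,force_limit=8)
s=get_state(); print(hit,s["ee_pos"]-[0,0,a],s["ft_force"])
bot.wait(.2); print(get_state()["ee_pos"][2]-a,get_state()["ft_force"])
bot.move_straight([*t,90+a],R,speed=50)
c=T.mean(0); bot.move_straight([*c,259],R,speed=150)
im=camera("wrist"); cv2.imwrite("pics/w2.png",cv2.resize(im[130:220,150:400,::-1],None,fx=3,fy=3,interpolation=cv2.INTER_CUBIC))
im=cv2.imread("pics/w0.png"); cv2.imwrite("pics/w0c.png",cv2.resize(im[130:220,150:400],None,fx=3,fy=3,interpolation=cv2.INTER_CUBIC))
A=np.vstack([cv2.imread("pics/w0c.png"),cv2.imread("pics/w2.png")]); cv2.imwrite("pics/cmp.png",A)
print(get_state()["t"])
E
```

```text
True [546.1260534   -3.81397595  66.02212548] [-1.3096758   0.16982169  7.60342119]
66.01598211065084 [-1.91517765 -0.62973646  6.89238331]
19.4417
```

View pics/cmp.png

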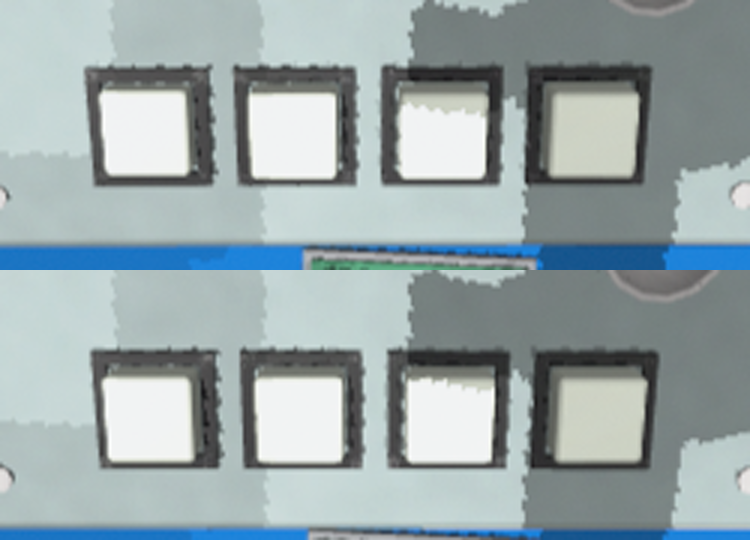

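The press reached 66.0 mm at about 7.6 N, which is the stop. In the lower crop the left key's top edge is now level with its neighbours (row about 376), where before it sat slightly off, so all four look up.

```bash
python3 -c "
from workcell import *
print(order.hand_in())"
```

```text
the job is handed in; nothing more can be done
None
```

I tapped all four keys left to right and found the leftmost one latched. I pressed it fully home and let go; the wrist picture shows all four keys up, and the job is handed in at about 19 s.

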